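Push the slide box home into the pick-up corner and call the loader

ROBOT

A 6-joint arm with a two-finger parallel gripper is mounted at the origin on the work surface. World frame = base frame: x ahead of the robot, y to its left, z up, the work surface at z = 0. Lengths are in m, angles in degrees, forces in N, time in s.
With the tool pointing down it reaches from about 0.4 to 0.825 m from the base axis. Payload 7 kg.
Tool frame: the origin (TCP) lies between the finger pads; the fingertips stand 14 mm ahead of it and the grasp point (between the pads) lies 5 mm behind it (r.tips_ahead is the distance from the TCP to the fingertips, in m); z points along the fingers, y is the direction in which the jaws open and shut (so a half turn about z gives the same grasp; the last joint's range is limited). The gripper opens to 88 mm and grips with 3 to 60 N. Pads are 19 mm wide; open, the fingers measure 130 mm over their backs; the gripper's body (78 mm by 193 mm) begins 47 mm behind the grasp point.
Start: joints at [-48.295, 20.546, 0.682, 0, -70.136, -16.507], TCP at [0.287, -0.611, 0.241] pointing down, gripper open.
Joint ranges: [-176.03, 176.03], [-82.01, 121.73], [-58.28, 71.71], [-173.87, 95.51], [-174.79, -0.11], [-173.66, 173.66]. Speed limits (degrees/s): [136.94, 136.94, 172.46, 180, 180, 180].

INTERFACE

Orientations are given as [roll, pitch, yaw] about the fixed x, y, z axes, in that order (R = Rz(yaw) Ry(pitch) Rx(roll)).
In Python, from plant import r gives the robot as it stands.
- The arm moves only by the tool apply_moves, never from a script. Its arguments are lists of equal length, an entry for each row: "slide": the shift along the tool's x, y, z as a fraction of full scale, a list of three; "turn": the turn, a rotation vector about the tool's x, y, z as a fraction of full scale, a list of three; "jaw": the closure, from 0 (fully open) to 1 (shut). In form: {"slide": [[dx, dy, dz], ...], "turn": [[wx, wy, wz], ...], "jaw": [jaw, ...]}. A call has 1 to 8 rows; each row shifts and turns the commanded pose from where the row before left it, along the tool's axes as they then stand; what a row does not reach is not made up. Full scale, the value 1, is 0.1 m for a shift and 1.5 rad for a turn. A row lasts 1/10 s, in which the tool goes at most 50 mm and 8.59 degrees, less where a joint would pass 70% of its speed; a pose out of reach is approached as far as the arm can. A call with a number of a shift or a turn outside -1 to 1 is refused whole. A call with a gripper value outside its range is refused whole. The fingers move at their own pace and stop on an object; "newtons" is the grip in N (left out, the last holds). Time passes only in rows, so rows that do not move let the fingers close. It gives the time, the measured TCP pose, the force and the opening at its end, in the units of the state.
- r.get_state(): the state, without advancing time (a new reading comes with each control period).
- r.capture(name): name is "scene" or "top" or "wrist"; returns a dict with "pixels" (420x560x3 uint8, blue, green, red), "depth" (420x560 float32, m along the optical axis (not along the pixel's ray), 0 where there is no reading), "fx", "fy", "cx", "cy" (pixels), "rvec" (rotation vector, rad) and "tvec" (3), from world to camera coordinates, as OpenCV has them. Camera axes: x right, y down, z forward; pixel columns grow to the right and rows downward; lengths in m; the calibration is good to about 2 mm. A picture is of the moment at which its call begins.
- r.close_job(): hands the job in, once; it reports no verdict.
The state is a dict: "time_s": time; "joints": joint angles; "qd": joint speeds; "joint_torque": joint torques, N m; "tcp_pos": TCP position; "eef_rot": TCP orientation; "contact_force": force on the tool from outside, world axes, zero at the start; "moment": the same for the moment, N m; "gripper_width": finger opening in m.
Only numpy, scipy, OpenCV 4.12 (cv2) and the standard library are available. Lean on these libraries where they do the work, as an engineer would, in place of code of your own. Each camera call takes 0.05 s, during which the arm holds its last target.

TASK

With the fingertips only, push the large grey slide box along the bench into the inside corner of the L-shaped metal stop, until its long side lies flush along the long rail and its end touches the short stop. Then press the round button on the small console fully down to call the loader, and let it come up again. Do not pinch, lift or tip the box, do not press the button before the box is home, and leave everything else standing where it is.

Things in the scene. Friction and masses are not known exactly. Their poses are not given: they have to be found in the camera images.
- slidebox: the large slide box: a closed grey plastic box, 90 mm along its x, 120 mm along its y, 36 mm high, about 0.3 kg, loose on the bench, too wide to grasp; origin at the centre of its underside. 1 to 6 N on a side face slides it. It starts with its centre 90 to 135 mm from the rail (robot side) and 140 to 200 mm from the short stop, turned up to 0.35 rad from the stop.
- stop: the L-shaped dark steel corner stop, fixed to the bench, 25 mm high, walls 12 mm thick. Origin at the inside corner, at bench height. Inner face of the long rail: the plane x = 0 of this frame, from y = 0 to -330 mm; inner face of the short stop: the plane y = 0, from x = 0 to -100 mm. The box belongs at x < 0, y < 0. The x axis points away from the robot, within 0.15 rad.
- home (a point): the point on the bench where the centre of the large box's underside is when it is home: x = -45 mm, y = -60 mm in the frame of the stop, the box's 120 mm sides along the stop's y.
- console: the call console: a grey square block 80 x 80 x 22 mm fixed to the bench, to the left or to the right of the work, with one round button in a black collar in the middle of its top; origin at the centre of its underside.
- call_top (a point): the middle of the top face of the round button (32 mm across); it is pressed straight down.
- call (a joint): travel of the button: 0 up, 0.006 m fully down; springs back by itself; about 5 N when fully down.
- smallbox: bystander: a small grey slide box, 50 x 75 x 30 mm; origin at the centre of its underside. Behind the long rail.
- reagent: bystander: an amber bottle, 60 mm across, 150 mm tall; origin at the centre of its underside. Beyond the short stop.
- jar: bystander: a green glass jar with a white lid, 56 mm across, 70 mm tall; origin at the centre of its underside. Behind the long rail.
- beaker: bystander: a glass beaker, 68 mm across, 85 mm tall; origin at the centre of its underside. Past the open end of the rail.
- tub: bystander: a grey plastic tub, 68 mm across, 55 mm tall; origin at the centre of its underside. On the side opposite to the console.
- mug: bystander: a blue mug, 78 mm across, 90 mm tall, with a handle; origin at the centre of its underside. Far right, past the console or tub.
- pad: bystander: a paper pad, 150 x 110 x 18 mm; origin at the centre of its underside. Far left, past the console or tub.
There are look-alikes about, which are no part of the job. Leave any purple look-alike of the console alone.

How it is judged (in metres and radians):
On the way, in this order (a step that is already met when the one before it is completed fails the run):
1. the slide box is home in the corner: flush with the rail and against the short stop (x of slidebox in the frame of stop between -0.049 and -0.041 m and y of slidebox in the frame of stop between -0.064 and -0.056 m and angle between the y axis of slidebox and the y axis of stop, either way round below 0.045 rad), for 0.2 s.
2. the button is pressed fully down (value of joint call above 0.0048 m), for 0.05 s.
At the end, for the whole second after the job is handed in: The large slide box lies flat and at rest in the corner: within 4 mm of touching the long rail and the short stop, and within 0.045 rad of parallel to the rail. The button has been pressed at least 4.8 mm after that and has come back up (under 1.5 mm) (all of step 1 and height (world z) of slidebox below 0.004 m and angle between slidebox's own z axis and vertical below 0.05 rad and linear speed of slidebox below 0.01 m/s and value of joint call below 0.0015 m).
It fails at once if the slide box is lifted or tipped (more than 8 mm or 0.15 rad) (height (world z) of slidebox above 0.008 m or angle between slidebox's own z axis and vertical above 0.15 rad).
It fails at once if the button is pressed while the box is not home (value of joint call above 0.003 m and not (x of slidebox in the frame of stop between -0.051 and -0.039 m and y of slidebox in the frame of stop between -0.066 and -0.054 m and angle between the y axis of slidebox and the y axis of stop, either way round below 0.07 rad)).
It fails at once if a bystander is moved more than 15 mm or tipped (distance of any of smallbox, reagent, jar, beaker, tub, mug, pad from where it was at the start of the episode above 0.015 m or angle between any of smallbox, reagent, jar, beaker, tub, mug, pad's own z axis and vertical above 0.2 rad).
It also fails if it takes over 61 s, if anything falls off the work surface, if the arm or the gripper's body presses on something with over 40 N, if the wrist force passes 120 N, or if a joint passes its speed limit or range.

## Working session

There is one attempt and no reset: what is moved stays moved. The work goes in short steps, Python scripts to look and compute and a tool call to move; the robot and the scene stay as the last step left them, time stands still between calls to the robot, and variables do not carry over. Pictures are saved under pics/ and viewed, and the job is handed in when it is done.

Besides the shell and the picture viewer there is one more tool, called after "Call:" as name(argument=value, ...) on one line, values as JSON. apply_moves: Moves the arm, as the interface text tells. Shift numbers are shares of 0.1 m and turn numbers shares of 1.5 rad, none past 1 either way. Its arguments: {"type":"object","properties":{"slide":{"type":"array"},"turn":{"type":"array"},"jaw":{"type":"array"},"newtons":{"type":"number"}},"required":["slide","turn","jaw"]}

```bash
ls; mkdir -p pics; python3 - <<'E'
from plant import r
import cv2,pickle
print(r.get_state(), r.tips_ahead)
d={}
for n in("scene","top"):
    c=r.capture(n); d[n]=c; cv2.imwrite(f"pics/{n}0.png",c["pixels"]); print(n,c["fx"],c["rvec"],c["tvec"])
pickle.dump(d,open("c0.pkl","wb"))
E
```

```text
pics
{'time_s': 0.0, 'joints': array([-4.82953142e+01,  2.05911511e+01,  6.34106299e-01, -1.85096192e-02,
       -7.01357944e+01, -1.65066737e+01]), 'qd': array([ 0.02192145, -0.02441793,  0.00175261,  0.08838063, -0.05926711,
        0.02490733]), 'joint_torque': array([ 4.85823675e-04, -5.82714200e+01,  2.93064612e+01,  6.99748233e+00,
        6.93586378e-03, -1.56536134e-04]), 'tcp_pos': array([ 0.28715186, -0.61036757,  0.23963346]), 'eef_rot': array([ 1.79906043e+02, -9.69734043e-03, -1.54808284e+02]), 'contact_force': array([-0.27456771, -0.64608383, -0.16047362]), 'moment': array([0.04285371, 0.05050881, 0.03212256]), 'gripper_width': 0.0874874414315384} 0.014
scene 395.4816087903891 [ 2.08939972  0.6145156  -0.36103608] [-0.47892899 -0.11469384  1.49398841]
top 385.82329021556706 [ 2.17825438 -2.16969201  0.06524186] [0.00482684 0.58429021 1.13331222]
```

View pics/scene0.png

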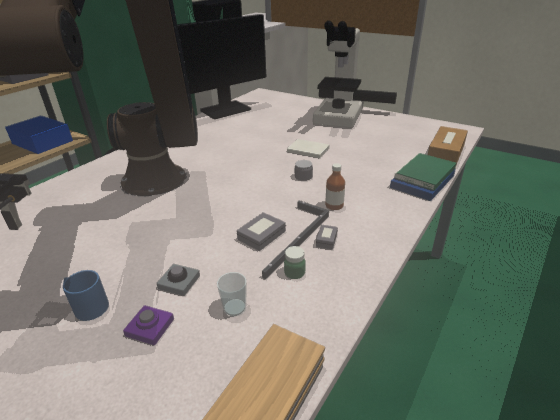

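View pics/top0.png

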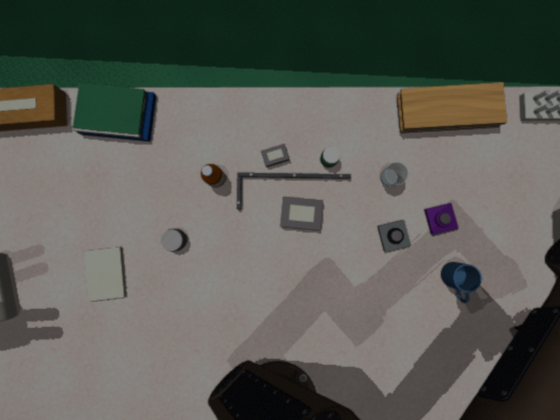

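The top view shows the box at (302,213), the rail from (240,176) to (350,177), the short stop down to (239,208), the grey console at (395,236) and the purple look-alike at (441,219). The grey console fits the description. I'll enlarge a crop to confirm it and measure from depth.

```bash
cat > h.py <<'E'
import numpy as np,cv2
def cloud(c):
    R,_=cv2.Rodrigues(np.array(c["rvec"],float)); t=np.array(c["tvec"],float).ravel()
    D=c["depth"]; v,u=np.mgrid[:D.shape[0],:D.shape[1]]
    P=np.stack([(u-c["cx"])/c["fx"]*D,(v-c["cy"])/c["fy"]*D,D],-1)
    return (P-t)@R
def pix2plane(c,uv,z):
    R,_=cv2.Rodrigues(np.array(c["rvec"],float)); t=np.array(c["tvec"],float).ravel()
    uv=np.atleast_2d(np.array(uv,float)); d=np.stack([(uv[:,0]-c["cx"])/c["fx"],(uv[:,1]-c["cy"])/c["fy"],np.ones(len(uv))],-1)@R
    o=-R.T@t
    return o+d*((z-o[2])/d[:,2])[:,None]
def rect(c,box,zlo,zhi):
    W=cloud(c); u0,v0,u1,v1=box; m=np.zeros(c["depth"].shape,bool); m[v0:v1,u0:u1]=1
    m&=(W[...,2]>zlo)&(W[...,2]<zhi)&(c["depth"]>0)
    return W[m]
E
python3 - <<'E'
import pickle,cv2,numpy as np
from h import *
d=pickle.load(open("c0.pkl","rb")); c=d["top"]
W=cloud(c)
print("bench z",np.median(W[250:300,150:250,2]))
for n,b,lo,hi in [("box",(270,190,335,240),.025,.05),("rail",(250,165,360,188),.015,.035),("short",(230,182,250,215),.015,.035),("console",(372,215,415,255),.014,.03),("button",(385,225,407,248),.03,.06),("beaker",(375,155,412,195),.03,.12),("tub",(155,225,195,258),.04,.08),("reagent",(195,155,232,195),.03,.2)]:
    p=rect(c,b,lo,hi)
    if len(p)<4: print(n,len(p)); continue
    print(n,len(p),"z",np.median(p[:,2]).round(4),p[:,2].max().round(3),cv2.minAreaRect((p[:,:2]*1000).astype(np.float32)), "mean",p[:,:2].mean(0).round(4))
cv2.imwrite("pics/crop.png",cv2.resize(c["pixels"][140:270,220:470],None,fx=3.2,fy=3.2,interpolation=cv2.INTER_CUBIC))
E
```

```text
bench z -0.00039114630981989336
box 1229 z 0.0356 0.043 ((550.0554809570312, -70.03812408447266), (120.1751708984375, 90.46002960205078), 84.7154769897461) mean [ 0.5501 -0.0698]
rail 460 z 0.0243 0.034 ((678.8564453125, -67.59945678710938), (300.1558532714844, 39.15323257446289), 89.26797485351562) mean [ 0.6669 -0.0683]
short 123 z 0.0242 0.03 ((603.9474487304688, 118.45518493652344), (81.77626037597656, 12.14534854888916), 0.3057348132133484) mean [0.6054 0.1188]
console 535 z 0.0215 0.03 ((485.84698486328125, -345.62432861328125), (79.72282409667969, 81.43060302734375), 13.86037826538086) mean [ 0.4853 -0.3429]
button 203 z 0.0375 0.049 ((486.47039794921875, -345.8561096191406), (43.88909149169922, 47.669132232666016), 0.4930960237979889) mean [ 0.4862 -0.3444]
beaker 331 z 0.0671 0.089 ((662.897705078125, -335.3428039550781), (65.45414733886719, 65.47425079345703), 87.7117919921875) mean [ 0.6659 -0.3414]
tub 415 z 0.0541 0.06 ((470.40606689453125, 307.5606689453125), (65.14514923095703, 61.747135162353516), 16.154014587402344) mean [0.4705 0.3064]
reagent 424 z 0.1024 0.154 ((658.1615600585938, 189.8122100830078), (57.8213005065918, 58.49790954589844), 82.85971069335938) mean [0.6533 0.1834]
```

View pics/crop.png

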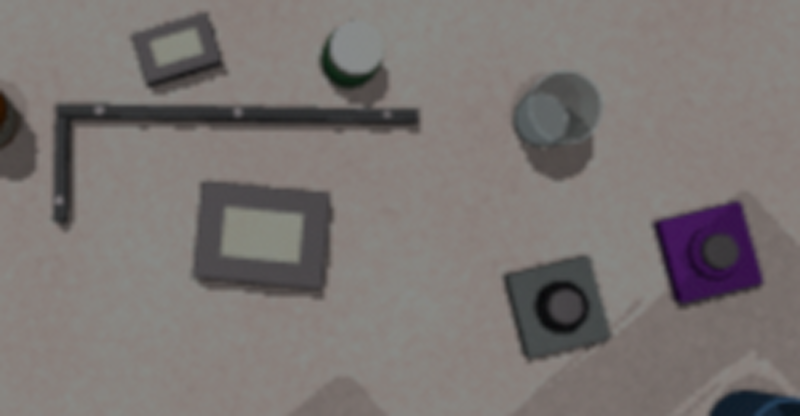

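```bash
python3 - <<'E'
import pickle,cv2,numpy as np
from h import *
d=pickle.load(open("c0.pkl","rb"));
for k in("top",):
    c=d[k]
    p=rect(c,(245,165,355,188),.02,.028)
    p=p[(abs(p[:,0]-.668)<.02)]
    f=np.polyfit(p[:,1],p[:,0],1); print("rail x=a y+b",f,"resid",np.abs(p[:,0]-np.polyval(f,p[:,1])).max(), p[:,1].min(),p[:,1].max(),"mean z",p[:,2].mean())
    q=rect(c,(230,182,250,215),.02,.028); g=np.polyfit(q[:,0],q[:,1],1); print("short y=a x+b",g,q[:,0].min(),q[:,1].min(),q[:,1].max())
    b=rect(c,(270,190,335,240),.032,.04); print(cv2.boxPoints(cv2.minAreaRect((b[:,:2]*1000).astype(np.float32))))
    # corner
    a=f[0]; yaw=-np.arctan(a); ca=np.cos(yaw); sa=np.sin(yaw)
    X=np.array([ca,sa]);Y=np.array([-sa,ca])
    r0=p[:,:2].mean(0)@X-.006; s0=np.median(q[:,:2]@Y)-.006
    O=r0*X+s0*Y; print("yaw",yaw,"corner",O,"home",O-.045*X-.06*Y)
    bc=b[:,:2].mean(0)-O; print("box in stop",bc@X,bc@Y)
    rr=cv2.minAreaRect((b[:,:2]*1000).astype(np.float32)); print(rr)
E
```

```text
rail x=a y+b [0.01249921 0.6664286 ] resid 0.006573058735597548 -0.217493107887896 0.09798613156745739 mean z 0.024248547135534506
short y=a x+b [-0.01447164  0.12763404] 0.5630640874580898 0.11253718097794659 0.12471284761062419
[[ 500.10483  -125.13727 ]
 [ 589.5709   -133.67842 ]
 [ 600.93896   -14.601166]
 [ 511.4729     -6.060013]]
yaw -0.012498557778997246 corner [0.66182311 0.11160513] home [0.61607673 0.05217224]
box in stop -0.10934618052616808 -0.1829651572515039
((550.5219116210938, -69.86921691894531), (119.61865997314453, 89.87281799316406), 84.5466079711914)
```

Console confirmed: the grey one, crop (557,307), rather than the purple one at (718,252). I'll turn the tool parallel to the rail and travel to the near side of the box.

Call:
apply_moves(slide=[[0, 0, 0], [0, 0, 0], [0, 0, 0], [0, 0, 0], [-0.15, 0.45, 0], [-0.15, 0.45, 0], [-0.15, 0.45, 0], [-0.15, 0.45, 0]], turn=[[0, 0, 0.0753], [0, 0, 0.0753], [0, 0, 0.0753], [0, 0, 0.0753], [0, 0, 0], [0, 0, 0], [0, 0, 0], [0, 0, 0]], jaw=[0.32, 0.32, 0.32, 0.32, 0.32, 0.32, 0.32, 0.32])

```text
time_s: 0.9
tcp_pos: [0.3495, -0.4297, 0.2401]
eef_rot: [180.0, -0.0, 179.3]
contact_force: [1.6, -0.3, 0.8]
gripper_width: 0.0597
```

Call:
apply_moves(slide=[[-0.15, 0.45, 0], [-0.15, 0.45, 0], [-0.15, 0.45, 0], [-0.15, 0.45, 0], [-0.15, 0.45, 0], [-0.15, 0.45, 0], [-0.15, 0.45, 0], [0, 0, 0]], turn=[[0, 0, 0], [0, 0, 0], [0, 0, 0], [0, 0, 0], [0, 0, 0], [0, 0, 0], [0, 0, 0], [0, 0, 0]], jaw=[0.32, 0.32, 0.32, 0.32, 0.32, 0.32, 0.32, 0.32])

```text
time_s: 1.7
tcp_pos: [0.4597, -0.1136, 0.2406]
eef_rot: [180.0, 0.0, 179.6]
contact_force: [0.7, 0.2, 0.8]
gripper_width: 0.0595
```

Call:
apply_moves(slide=[[0, 0.45, 0], [0, 0, 0.45], [0, 0, 0.45], [0, 0, 0.45], [0, 0, 0.45], [0, 0, 0.2], [0, 0, 0.1], [0, 0, 0]], turn=[[0, 0, 0], [0, 0, 0], [0, 0, 0], [0, 0, 0], [0, 0, 0], [0, 0, 0], [0, 0, 0], [0, 0, 0]], jaw=[0.32, 0.32, 0.32, 0.32, 0.32, 0.32, 0.32, 0.32])

```text
time_s: 2.5
tcp_pos: [0.4581, -0.0732, 0.0296]
eef_rot: [-180.0, -0.1, 179.3]
contact_force: [0.5, -0.7, 0.8]
gripper_width: 0.0598
```

Call:
apply_moves(slide=[[-0.1, 0, 0], [-0.1, 0, 0], [-0.06, 0, 0], [-0.06, 0, 0], [-0.06, 0, 0], [-0.06, 0, 0], [-0.06, 0, 0], [-0.06, 0, 0]], turn=[[0, 0, 0], [0, 0, 0], [0, 0, 0], [0, 0, 0], [0, 0, 0], [0, 0, 0], [0, 0, 0], [0, 0, 0]], jaw=[0.32, 0.32, 0.32, 0.32, 0.32, 0.32, 0.32, 0.32])

```text
time_s: 3.3
tcp_pos: [0.515, -0.0735, 0.0305]
eef_rot: [-180.0, -0.0, 179.3]
contact_force: [-2.1, -0.3, 1.3]
gripper_width: 0.0598
```

Call:
apply_moves(slide=[[-0.06, 0, 0], [-0.06, 0, 0], [-0.06, 0, 0], [-0.06, 0, 0], [-0.05, 0, 0], [0, 0, 0]], turn=[[0, 0, 0], [0, 0, 0], [0, 0, 0], [0, 0, 0], [0, 0, 0], [0, 0, 0]], jaw=[0.32, 0.32, 0.32, 0.32, 0.32, 0.32])

```text
time_s: 3.9
tcp_pos: [0.5449, -0.0737, 0.0306]
eef_rot: [180.0, 0.1, 179.3]
contact_force: [0.1, -0.3, -0.6]
gripper_width: 0.0593
```

```bash
cat > look.py <<'E'
import sys,cv2,pickle,numpy as np
from plant import r
from h import *
c=r.capture("top"); W=cloud(c); n=sys.argv[1]
cv2.imwrite(f"pics/{n}.png",cv2.resize(c["pixels"][140:270,220:470],None,fx=3.2,fy=3.2,interpolation=cv2.INTER_CUBIC))
c2=r.capture("scene"); cv2.imwrite(f"pics/{n}s.png",c2["pixels"][180:300,200:400].repeat(4,0).repeat(4,1))
m=(W[...,2]>.031)&(W[...,2]<.0405)&(c["depth"]>0)&(W[...,0]>.48)&(W[...,0]<.655)&(W[...,1]>-.2)&(W[...,1]<.12)
k,l,s,_=cv2.connectedComponentsWithStats(m.astype(np.uint8)); i=1+np.argmax(s[1:,4]); p=W[l==i]
print(s[i],cv2.minAreaRect((p[:,:2]*1000).astype(np.float32)))
st=r.get_state(); print(st["time_s"],st["tcp_pos"],st["contact_force"])
E
python3 look.py a
```

```text
[280 182  27  11 166] ((629.7706909179688, -46.414363861083984), (29.586822509765625, 78.25640869140625), 2.182781457901001)
4.0 [ 0.54421766 -0.0737294   0.03058035] [ 0.39788223 -0.07334964 -0.18806607]
```

Call:
apply_moves(slide=[[-0.05, 0, 0], [-0.05, 0, 0], [-0.03, 0, 0], [-0.03, 0, 0], [0, 0, 0]], turn=[[0, 0, 0], [0, 0, 0], [0, 0, 0], [0, 0, 0], [0, 0, 0]], jaw=[0.32, 0.32, 0.32, 0.32, 0.32])

```text
time_s: 4.5
tcp_pos: [0.5604, -0.074, 0.0306]
eef_rot: [180.0, 0.0, 179.3]
contact_force: [0.5, -0.8, -0.9]
gripper_width: 0.0598
```

Call:
apply_moves(slide=[[-0.02, 0, 0], [-0.02, 0, 0]], turn=[[0, 0, 0], [0, 0, 0]], jaw=[0.32, 0.32])

```text
time_s: 4.7
tcp_pos: [0.5607, -0.0743, 0.03]
eef_rot: [-180.0, -0.3, 179.3]
contact_force: [-13.0, 3.0, 8.2]
gripper_width: 0.0597
```

Force rose to 13 N at x = 0.561, so the box is on the rail. Backing off, raising and looking.

Call:
apply_moves(slide=[[0.1, 0, 0], [0.2, 0, 0], [0.2, 0, -0.4], [0.4, 0, -0.45], [0.3, -0.4, -0.1], [0, -0.49, 0], [0, -0.3, 0], [0, 0, 0]], turn=[[0, 0, 0], [0, 0, 0], [0, 0, 0], [0, 0, 0], [0, 0, 0], [0, 0, 0], [0, 0, 0], [0, 0, 0]], jaw=[0.65, 0.65, 0.65, 0.65, 0.65, 0.65, 0.65, 0.65])

```text
time_s: 5.5
tcp_pos: [0.4498, -0.1934, 0.1183]
eef_rot: [-180.0, 0.1, 179.1]
contact_force: [1.4, 0.2, -0.2]
gripper_width: 0.0306
```

```bash
python3 look.py b
```

```text
[ 280  178   41   30 1109] ((612.3519287109375, -67.37096405029297), (119.72218322753906, 84.21670532226562), 88.55734252929688)
5.6 [ 0.44964521 -0.19143     0.11782981] [0.30869366 0.15257122 0.16292832]
```

View pics/b.png

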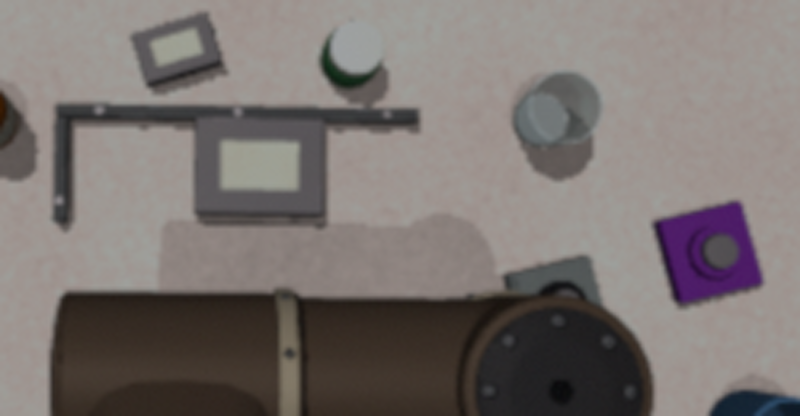

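The box is flush on the rail, with pixels about (196–326, 115–215) in the crop. I'll turn the tool 90° to push the end face.

Call:
apply_moves(slide=[[0, 0, 0], [0, 0, 0], [0, 0, 0], [0, 0, 0], [0, 0, 0], [0, 0, 0], [0, 0, 0], [0, 0, 0]], turn=[[0, 0, -0.095], [0, 0, -0.095], [0, 0, -0.095], [0, 0, -0.095], [0, 0, -0.095], [0, 0, -0.095], [0, 0, -0.095], [0, 0, -0.095]], jaw=[0.65, 0.65, 0.65, 0.65, 0.65, 0.65, 0.65, 0.65])

```text
time_s: 6.4
tcp_pos: [0.45, -0.1898, 0.1177]
eef_rot: [-180.0, 0.0, -115.0]
contact_force: [-0.0, -0.1, -0.2]
gripper_width: 0.0308
```

Call:
apply_moves(slide=[[0, 0, 0], [0, 0, 0], [0, 0, 0], [0, 0, 0]], turn=[[0, 0, -0.095], [0, 0, -0.095], [0, 0, -0.0972], [0, 0, 0]], jaw=[0.65, 0.65, 0.65, 0.65])

```text
time_s: 6.8
tcp_pos: [0.45, -0.1899, 0.1177]
eef_rot: [-180.0, 0.0, -90.5]
contact_force: [0.1, 0.6, -0.0]
gripper_width: 0.0307
```

Call:
apply_moves(slide=[[-0.1, -0.4, 0], [-0.05, -0.4, 0], [0, -0.4, 0], [0, -0.4, 0], [0, 0, 0.4], [0, 0, 0.3], [0, 0, 0.17], [0, 0, 0]], turn=[[0, 0, 0], [0, 0, 0], [0, 0, 0], [0, 0, 0], [0, 0, 0], [0, 0, 0], [0, 0, 0], [0, 0, 0]], jaw=[0.65, 0.65, 0.65, 0.65, 0.65, 0.65, 0.65, 0.65])

```text
time_s: 7.6
tcp_pos: [0.608, -0.1769, 0.0276]
eef_rot: [179.7, 0.0, -90.9]
contact_force: [-0.0, 0.1, 1.6]
gripper_width: 0.0308
```

Call:
apply_moves(slide=[[-0.15, 0, 0], [-0.15, 0, 0], [-0.06, 0, 0], [-0.08, 0, 0], [-0.08, 0, 0], [-0.08, 0, 0], [-0.08, 0, 0], [-0.08, 0, 0]], turn=[[0, 0, 0], [0, 0, 0], [0, 0, 0], [0, 0, 0], [0, 0, 0], [0, 0, 0], [0, 0, 0], [0, 0, 0]], jaw=[0.65, 0.65, 0.65, 0.65, 0.65, 0.65, 0.65, 0.65])

```text
time_s: 8.4
tcp_pos: [0.6108, -0.1013, 0.0308]
eef_rot: [-180.0, -0.0, -90.7]
contact_force: [0.4, -1.6, 1.6]
gripper_width: 0.0304
```

Call:
apply_moves(slide=[[-0.08, 0, 0], [-0.08, 0, 0], [-0.08, 0, 0], [-0.08, 0, 0], [-0.08, 0, 0], [-0.06, 0, 0], [0, 0, 0]], turn=[[0, 0, 0], [0, 0, 0], [0, 0, 0], [0, 0, 0], [0, 0, 0], [0, 0, 0], [0, 0, 0]], jaw=[0.65, 0.65, 0.65, 0.65, 0.65, 0.65, 0.65])

```text
time_s: 9.1
tcp_pos: [0.6114, -0.0548, 0.0306]
eef_rot: [180.0, 0.0, -90.6]
contact_force: [0.3, -0.4, -0.8]
gripper_width: 0.0306
```

Call:
apply_moves(slide=[[-0.07, 0, 0], [-0.07, 0, 0], [-0.06, 0, 0], [-0.05, 0, 0], [-0.05, 0, 0], [-0.04, 0, 0], [0, 0, 0]], turn=[[0, 0, 0], [0, 0, 0], [0, 0, 0], [0, 0, 0], [0, 0, 0], [0, 0, 0], [0, 0, 0]], jaw=[0.65, 0.65, 0.65, 0.65, 0.65, 0.65, 0.65])

```text
time_s: 9.8
tcp_pos: [0.612, -0.0212, 0.0308]
eef_rot: [-180.0, 0.0, -90.7]
contact_force: [0.5, 0.6, -0.3]
gripper_width: 0.0306
```

Call:
apply_moves(slide=[[-0.02, 0, 0], [-0.01, 0, 0]], turn=[[0, 0, 0], [0, 0, 0]], jaw=[0.65, 0.65])

```text
time_s: 10.0
tcp_pos: [0.6119, -0.0189, 0.0308]
eef_rot: [-180.0, -0.0, -90.7]
contact_force: [-0.5, -1.1, -1.2]
gripper_width: 0.0309
```

Call:
apply_moves(slide=[[-0.02, 0, 0], [-0.01, 0, 0]], turn=[[0, 0, 0], [0, 0, 0]], jaw=[0.65, 0.65])

```text
time_s: 10.2
tcp_pos: [0.6117, -0.0175, 0.0309]
eef_rot: [180.0, -0.1, -90.7]
contact_force: [2.8, -14.5, -0.2]
gripper_width: 0.0303
```

The box now meets the short stop: −14.5 N at y = −0.0175. Backing off and checking.

Call:
apply_moves(slide=[[0.15, 0, 0], [0.25, 0, 0], [0, 0, -0.45], [0, 0, -0.45], [0.3, 0.3, 0], [0.4, 0.3, 0], [0.4, 0.3, 0], [0.3, 0.4, 0]], turn=[[0, 0, 0], [0, 0, 0], [0, 0, 0], [0, 0, 0], [0, 0, 0], [0, 0, 0], [0, 0, 0], [0, 0, 0]], jaw=[0.65, 0.65, 0.65, 0.65, 0.65, 0.65, 0.65, 0.65])

```text
time_s: 11.0
tcp_pos: [0.4791, -0.1961, 0.1209]
eef_rot: [-179.9, 0.0, -90.7]
contact_force: [0.2, -0.5, 0.2]
gripper_width: 0.0307
```

```bash
python3 look.py c; python3 - <<'E'
from h import *
E
```

```text
[ 240  178   40   29 1089] ((613.2448120117188, 53.331146240234375), (83.73246002197266, 116.533447265625), 0.2293836921453476)
11.1 [ 0.47460752 -0.19677838  0.12057881] [ 0.06201552  0.54795289 -0.59566154]
```

View pics/c.png

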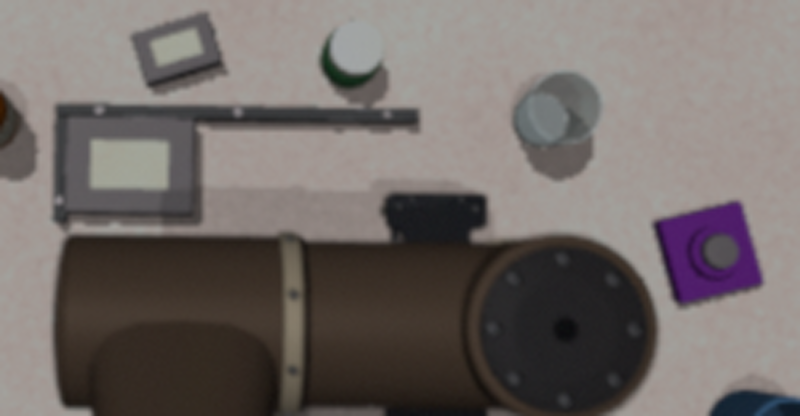

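View pics/cs.png

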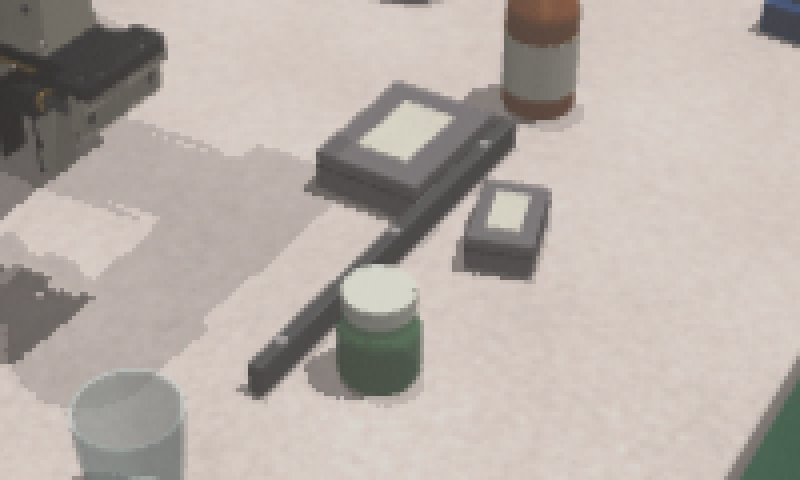

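The crop shows the box in the corner at (58–198, 115–217). For insurance I'll press it once more, gently, against the rail with the two fingers parallel to it.

Call:
apply_moves(slide=[[0, 0, 0], [0, 0, 0], [0, 0, 0], [0, 0, 0], [0, 0, 0], [0, 0, 0], [0, 0, 0], [0, 0, 0]], turn=[[0, 0, 0.095], [0, 0, 0.095], [0, 0, 0.095], [0, 0, 0.095], [0, 0, 0.095], [0, 0, 0.095], [0, 0, 0.095], [0, 0, 0.095]], jaw=[0.32, 0.32, 0.32, 0.32, 0.32, 0.32, 0.32, 0.32])

```text
time_s: 11.9
tcp_pos: [0.4798, -0.1944, 0.1208]
eef_rot: [180.0, 0.0, -156.4]
contact_force: [0.4, -0.0, -0.2]
gripper_width: 0.0595
```

Call:
apply_moves(slide=[[0, 0, 0], [0, 0, 0], [0, 0, 0], [0, 0.45, 0], [0, 0.45, 0], [0, 0.45, 0], [0, 0.45, 0], [0, 0.45, 0]], turn=[[0, 0, 0.095], [0, 0, 0.095], [0, 0, 0.0972], [0, 0, 0], [0, 0, 0], [0, 0, 0], [0, 0, 0], [0, 0, 0]], jaw=[0.32, 0.32, 0.32, 0.32, 0.32, 0.32, 0.32, 0.32])

```text
time_s: 12.7
tcp_pos: [0.4824, 0.0324, 0.121]
eef_rot: [179.9, 0.0, 179.3]
contact_force: [1.1, -0.2, -0.1]
gripper_width: 0.0594
```

Call:
apply_moves(slide=[[-0.3, 0.23, 0], [0, 0, 0]], turn=[[0, 0, 0], [0, 0, 0]], jaw=[0.32, 0.32])

```text
time_s: 12.9
tcp_pos: [0.5161, 0.0567, 0.1213]
eef_rot: [179.9, 0.2, 179.5]
contact_force: [-0.0, -1.0, -0.2]
gripper_width: 0.0594
```

Call:
apply_moves(slide=[[0, 0, 0.4], [0, 0, 0.4], [0, 0, 0.1], [-0.1, 0, 0], [-0.1, 0, 0], [-0.1, 0, 0], [-0.08, 0, 0], [0, 0, 0]], turn=[[0, 0, 0], [0, 0, 0], [0, 0, 0], [0, 0, 0], [0, 0, 0], [0, 0, 0], [0, 0, 0], [0, 0, 0]], jaw=[0.32, 0.32, 0.32, 0.32, 0.32, 0.32, 0.32, 0.32])

```text
time_s: 13.7
tcp_pos: [0.5527, 0.0531, 0.0317]
eef_rot: [179.9, 0.1, 179.3]
contact_force: [-0.0, -0.2, -0.3]
gripper_width: 0.0594
```

Call:
apply_moves(slide=[[-0.02, 0, 0], [-0.02, 0, 0], [0, 0, 0]], turn=[[0, 0, 0], [0, 0, 0], [0, 0, 0]], jaw=[0.32, 0.32, 0.32])

```text
time_s: 14.0
tcp_pos: [0.5547, 0.0529, 0.0309]
eef_rot: [180.0, 0.0, 179.3]
contact_force: [-0.1, -0.3, -0.5]
gripper_width: 0.0597
```

Call:
apply_moves(slide=[[-0.02, 0, 0], [-0.02, 0, 0], [-0.01, 0, 0], [0, 0, 0]], turn=[[0, 0, 0], [0, 0, 0], [0, 0, 0], [0, 0, 0]], jaw=[0.32, 0.32, 0.32, 0.32])

```text
time_s: 14.4
tcp_pos: [0.5598, 0.0528, 0.0307]
eef_rot: [180.0, 0.0, 179.3]
contact_force: [0.5, -0.9, 1.2]
gripper_width: 0.0599
```

Call:
apply_moves(slide=[[-0.02, 0, 0], [0, 0, 0]], turn=[[0, 0, 0], [0, 0, 0]], jaw=[0.32, 0.32])

```text
time_s: 14.6
tcp_pos: [0.5616, 0.0527, 0.0306]
eef_rot: [-180.0, -0.0, 179.3]
contact_force: [0.3, -0.7, 0.1]
gripper_width: 0.0595
```

Call:
apply_moves(slide=[[-0.01, 0, 0], [-0.01, 0, 0]], turn=[[0, 0, 0], [0, 0, 0]], jaw=[0.32, 0.32])

```text
time_s: 14.8
tcp_pos: [0.5624, 0.0525, 0.0305]
eef_rot: [-180.0, -0.1, 179.3]
contact_force: [-8.0, 2.5, 6.0]
gripper_width: 0.0597
```

Rail contact is at x = 0.5624, where I predicted 0.562. Retreat, close the fingers and measure the button.

Call:
apply_moves(slide=[[0.1, 0, 0], [0.3, 0, 0], [0.3, 0, -0.3], [0.2, -0.2, -0.45], [0, -0.45, 0], [0, -0.45, 0], [0, -0.45, 0], [0, -0.3, 0]], turn=[[0, 0, 0], [0, 0, 0], [0, 0, 0], [0, 0, 0], [0, 0, 0], [0, 0, 0], [0, 0, 0], [0, 0, 0]], jaw=[0.32, 0.32, 0.5, 1, 1, 1, 1, 1])

```text
time_s: 15.6
tcp_pos: [0.4723, -0.132, 0.1035]
eef_rot: [180.0, 0.1, 179.3]
contact_force: [0.5, 0.5, -0.3]
gripper_width: 0.0172
```

```bash
python3 look.py d; python3 - <<'E'
import pickle
from h import *
d=pickle.load(open("c0.pkl","rb"))
for k in ("top","scene"):
    W=cloud(d[k]); m=(np.hypot(W[...,0]-.486,W[...,1]+.3455)<.045)&(W[...,2]>.015)&(d[k]["depth"]>0)
    p=W[m]; print(k,len(p),np.histogram(p[:,2],bins=np.arange(.015,.06,.0025)))
    t=p[p[:,2]>np.percentile(p[:,2],98)-.006]; print(np.median(t,0),t.min(0),t.max(0))
E
```

```text
[ 240  178   40   29 1088] ((613.2860107421875, 53.363834381103516), (83.3389663696289, 116.7860336303711), 0.044810518622398376)
15.7 [ 0.47214956 -0.13263596  0.10314134] [-0.51793886  0.27515055 -0.57849892]
top 665 (array([ 12,  95, 199, 105,  35,  16,  30,  37,  36,  12,  26,  35,  25,
         2,   0,   0,   0]), array([0.015 , 0.0175, 0.02  , 0.0225, 0.025 , 0.0275, 0.03  , 0.0325,
       0.035 , 0.0375, 0.04  , 0.0425, 0.045 , 0.0475, 0.05  , 0.0525,
       0.055 , 0.0575]))
[ 0.48513151 -0.3452068   0.04370567] [ 0.470561   -0.36043616  0.03998691] [ 0.49961818 -0.33096022  0.0485869 ]
scene 645 (array([ 15,  24, 129, 220,  28,  15,  19,  47,  43,  14,   6,  49,  33,
         3,   0,   0,   0]), array([0.015 , 0.0175, 0.02  , 0.0225, 0.025 , 0.0275, 0.03  , 0.0325,
       0.035 , 0.0375, 0.04  , 0.0425, 0.045 , 0.0475, 0.05  , 0.0525,
       0.055 , 0.0575]))
[ 0.49039748 -0.34748038  0.04468878] [ 0.47459719 -0.36080976  0.04095021] [ 0.50411625 -0.32943724  0.04815764]
```

View pics/d.png

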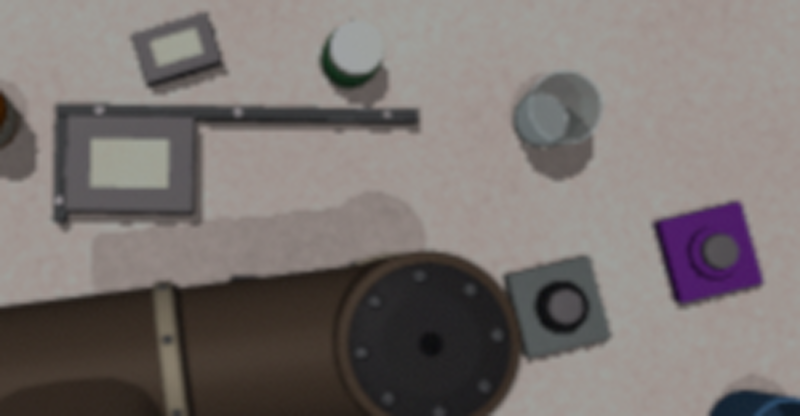

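The box (58–198, 115–217) is still in the corner. The button top is at about (0.487, −0.346, 0.0445). Moving above it.

Call:
apply_moves(slide=[[-0.03, -0.42, 0], [-0.03, -0.42, 0], [-0.03, -0.42, 0], [-0.03, -0.42, 0], [-0.03, -0.42, 0], [0, 0, 0], [0, 0, 0.15], [0, 0, 0]], turn=[[0, 0, 0], [0, 0, 0], [0, 0, 0], [0, 0, 0], [0, 0, 0], [0, 0, 0], [0, 0, 0], [0, 0, 0]], jaw=[1, 1, 1, 1, 1, 1, 1, 1])

```text
time_s: 16.5
tcp_pos: [0.484, -0.3393, 0.0864]
eef_rot: [179.9, -0.1, 179.3]
contact_force: [0.0, 0.3, 0.6]
gripper_width: 0.0005
```

Call:
apply_moves(slide=[[-0.02, -0.06, 0.1], [0, 0, 0.1], [0, 0, 0.07], [0, 0, 0]], turn=[[0, 0, 0], [0, 0, 0], [0, 0, 0], [0, 0, 0]], jaw=[1, 1, 1, 1])

```text
time_s: 16.9
tcp_pos: [0.4864, -0.3456, 0.0597]
eef_rot: [180.0, -0.1, 179.3]
contact_force: [-0.3, -0.1, 0.1]
gripper_width: 0.0006
```

Call:
apply_moves(slide=[[0, 0, 0.02], [0, 0, 0.02], [0, 0, 0]], turn=[[0, 0, 0], [0, 0, 0], [0, 0, 0]], jaw=[1, 1, 1])

```text
time_s: 17.2
tcp_pos: [0.4874, -0.3462, 0.0573]
eef_rot: [-180.0, 0.0, 179.3]
contact_force: [1.1, 0.7, 2.0]
gripper_width: 0.0001
```

Call:
apply_moves(slide=[[0, 0, 0.02], [0, 0, 0.02], [0, 0, 0]], turn=[[0, 0, 0], [0, 0, 0], [0, 0, 0]], jaw=[1, 1, 1])

```text
time_s: 17.5
tcp_pos: [0.4874, -0.3462, 0.0532]
eef_rot: [-180.0, 0.0, 179.3]
contact_force: [0.3, 1.6, 4.6]
gripper_width: -0.0001
```

Call:
apply_moves(slide=[[0, 0, 0.02], [0, 0, 0]], turn=[[0, 0, 0], [0, 0, 0]], jaw=[1, 1])

```text
time_s: 17.7
tcp_pos: [0.4875, -0.3462, 0.0522]
eef_rot: [-180.0, 0.0, 179.3]
contact_force: [-2.2, 3.7, 11.8]
gripper_width: 0.0006
```

11.8 N is well past the 5 N spring, so the button is at its end stop. A little more and a hold to be sure, then release.

Call:
apply_moves(slide=[[0, 0, 0.01], [0, 0, 0], [0, 0, 0]], turn=[[0, 0, 0], [0, 0, 0], [0, 0, 0]], jaw=[1, 1, 1])

```text
time_s: 18.0
tcp_pos: [0.4875, -0.3463, 0.0521]
eef_rot: [-180.0, 0.1, 179.4]
contact_force: [-3.7, 4.9, 18.6]
gripper_width: 0.0003
```

Call:
apply_moves(slide=[[0, 0, -0.1], [0, 0, -0.3], [0, 0, -0.45], [0, 0, -0.45], [0.3, 0, 0], [0.4, 0, 0], [0.4, 0, 0], [0, 0, 0]], turn=[[0, 0, 0], [0, 0, 0], [0, 0, 0], [0, 0, 0], [0, 0, 0], [0, 0, 0], [0, 0, 0], [0, 0, 0]], jaw=[1, 1, 1, 1, 1, 1, 1, 1])

```text
time_s: 18.8
tcp_pos: [0.3726, -0.344, 0.18]
eef_rot: [179.9, -0.1, 179.2]
contact_force: [1.8, -0.1, 0.1]
gripper_width: 0.0007
```

```bash
python3 look.py e; python3 - <<'E'
from plant import r
from h import *
c=r.capture("scene"); W=cloud(c); m=(np.hypot(W[...,0]-.487,W[...,1]+.346)<.015)&(W[...,2]>.03)&(W[...,2]<.06)&(c["depth"]>0)
print(m.sum(),np.median(W[m][:,2]),np.percentile(W[m][:,2],90))
cv2.imwrite("pics/f.png",c["pixels"])
E
```

```text
[ 240  178   40   29 1082] ((613.3031616210938, 53.23616027832031), (116.59220886230469, 83.2710952758789), 89.9786376953125)
18.9 [ 0.37643878 -0.34504975  0.18049961] [ 0.09023247 -0.10137086  0.13289743]
86 0.044493272715456396 0.04613331149766962
```

View pics/f.png

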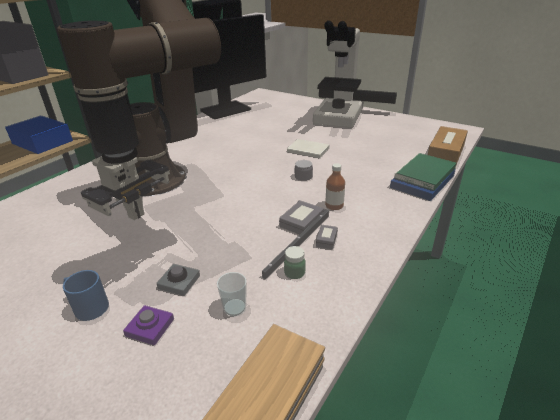

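View pics/e.png

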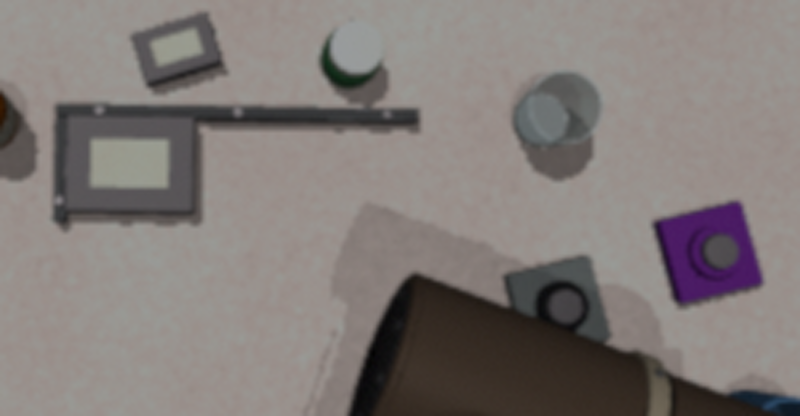

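The box sits in the corner at crop (58–198, 115–217). The button is back up at z = 0.0445, at scene (178,273), and the bystanders have not moved. Handing in.

```bash
python3 -c "
from plant import r
print(r.close_job())"
```

```text
the job is handed in; nothing more can be done
None
```

I pushed the large box against the long rail with two fingertips, then along the rail to the short stop, and pressed it against the rail once more. After that I pressed the grey console's button and released it. I handed in shortly after 19 s (limit 61 s); the hand-in reports no verdict.

- **Box seating:** Contact force rose to 8–15 N at the positions where I expected the rail and the short stop. After release, the box shows flush in the corner in both camera views, within about 1° of the rail.
- **Box position:** The last depth fit put the box centre at (0.613, 0.053) m, against an estimated home of (0.616, 0.052) m. The fit covered only 83 × 117 mm of the 90 × 120 mm top face, because some pixels at its edges were missed. I relied on the contact forces for the final millimetres.
- **Button:** It went down about 6 mm, with the force rising to 18.6 N at the end stop. It came back up to z = 0.0445 m, the same height as before.
- **Surroundings:** The bystanders and the purple look-alike look unmoved in the last pictures. I checked that by eye and did not measure it.

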